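# Snug the manifold plug and open the rinse water

## Robot

A 6-joint arm with a two-finger parallel gripper is mounted at the origin on the work surface. World frame = base frame: x ahead of the robot, y to its left, z up, the work surface at z = 0. Lengths are in m, angles in rad, forces in N, time in s.
With the tool pointing down it reaches from about 0.25 to 0.775 m from the base axis. Payload 4 kg.
Tool frame: the origin (TCP) lies at the very end of the fingers, on their centre line; the grasp point (between the pads) lies 19 mm behind it (grasp_offset is the distance from the TCP to the grasp point, in m); z points along the fingers, y is the line along which they close (so a half turn about z gives the same grasp; the last joint's range is limited). The gripper opens to 94 mm and grips with 3 to 60 N. Pads are 16 mm wide; open, the fingers measure 119 mm over their backs; the gripper's body (75 mm by 177 mm) begins 78 mm behind the grasp point.
Start: joints at [-1.293, 0.087, 1.371, -0, 1.684, -0.103], TCP at [0.204, -0.511, 0.206] pointing down, gripper open.
Joint ranges: [-3.1, 3.1], [-0.76, 2.03], [0.27, 2.55], [-1.08, 4.22], [0.17, 2.65], [-2.57, 2.57]. Speed limits (rad/s): [2.79, 2.79, 3.14, 3.14, 3.14, 3.14].

## Interface

Orientations are given as a rotation vector (axis times angle).
In Python, from station import observe, capture, hand_in, silhouettes, grasp_offset gives the robot as it stands. The module is installed in compiled form; this text tells all that it offers.
- The arm moves only by the tool arm_command, never from a script. Its argument "series" is a list that holds one entry, the list of rows, each a list of 5 numbers: the shift along the tool's x, y, z in mm, then the turn about the tool's z in rad, then the opening, from 0 (shut) to 1 (fully open). In form: [[[tx, ty, tz, turn, grip], ...]]. A call has 1 to 8 rows; each row is the pose to reach, as a shift and turn from the pose commanded when the call began, along the tool's axes at that moment; what a row does not reach only later rows make up. A row lasts 1/10 s, in which the tool goes at most 50 mm and 8.59 degrees, less where a joint would pass 70% of its speed; a pose out of reach is approached as far as the arm can. A call with a gripper value outside its range is refused whole. The fingers move at their own pace and stop on an object; "squeeze" is the grip in N (left out, the last holds). Time passes only in rows, so rows that repeat a pose let the fingers close. It gives the time, the measured TCP pose, the force, the opening and the grip force at its end, in the units of the state.
- observe(): the state, without advancing time (a new reading comes with each control period).
- capture(name): name is "scene" or "side" or "wrist"; returns a dict with "pixels" (400x640x3 uint8, red, green, blue), "range_z" (400x640 float32, m along the optical axis (not along the pixel's ray), 0 where there is no reading), "K" (3x3 intrinsics, pixels), "R" (3x3) and "t" (3): a world point X has camera coordinates R X + t; the wrist camera has in their place "hand_eye" (4x4, takes a point from camera to tool coordinates, whose origin is the TCP and whose axes are the flange's). Camera axes: x right, y down, z forward; pixel columns grow to the right and rows downward; lengths in m; the calibration is good to about 2 mm. A picture is of the moment at which its call begins: read the wrist's pose just before it.
- hand_in(): hands the job in; it is judged then, once.
Trained networks look in a picture, given as the dict that the camera call returned (one of the last four; its "shot" number tells which), for a name from the list of things; names that differ only in an ending like _2 or _b are one class to them, and where a whole thing is asked for, a point or a joint stands for the part that bears it (a point fixed in the world has none). Each returns a list of dicts, best first, with "score" (0 to 1); they miss things now and then, are a little off and sometimes report something else, mostly with a low value. They report only what shows in the picture. A call takes as long as a camera call.
- silhouettes(picture, label): "mask" (400x640 bool, what is visible of it) and "rect" ([centre column, centre row, width, height] in pixels, round what is visible of it).
The state is a dict: "time_s": time; "joints": joint angles; "qd": joint speeds; "joint_efforts": joint torques, N m; "tool_pos": TCP position; "tool_rot": TCP orientation; "contact_force": force on the tool from outside, world axes, zero at the start; "moment": the same for the moment, N m; "finger_gap": opening from 0.0 (shut) to 1.0 (fully open); "finger_force": force on a finger pad.
Only numpy, scipy, OpenCV 4.12 (cv2) and the standard library are available. Lean on these libraries where they do the work, as an engineer would, in place of code of your own. Each camera call takes 0.05 s, during which the arm holds its last target. There are 200 camera calls.

## Task

Screw the magenta square-headed tapered plug clockwise into the rinse manifold until it goes properly snug, without over-tightening it. Then swing the blue-knobbed supply lever right over to its open side, let go of everything, and leave the vial rack, jar and wash bottle where they stand.

Things in the scene. Friction and masses are not known exactly. Their poses are not given: they have to be found in the camera images.
- manifold: Grey plastic rinse-water manifold fixed to the bench, block 74 x 260 x 45 mm (x, y, z), brass hose barbs on its +x side (to 75 mm from its centre), brass unions at both ends. Origin: centre of its underside, on the bench; z up. The valve lever's housing (70 x 50 mm, top 70 mm above the bench) is centred at x = 0, y = +75 mm in this frame.
- port (a point): Centre of the top face of the round white boss (44 mm diameter, 60 mm above the bench, at x = 0, y = -70 mm of the manifold) in which the plug turns. The plug's taper seats inside it, out of sight, at a depth that differs every time; the torque to turn the plug is the only sign.
- plug: Magenta tapered pipe plug upright in the boss, thread already started. Square head 28 x 28 mm (sides face its x and y), 26 mm tall, gripped firmly (40 N) from above across two sides. Origin: centre of the head's underside, on the screw axis, 8 mm above the boss at the start; z up. Right-hand thread: clockwise from above drives it in; its fine thread sinks it too little to see.
- plug_top (a point): Centre of the head's top face. Thread drag is 0.3 N m of dry friction (a torque read at standstill lies anywhere within 0.3 either way) for the first 0.25 to 0.8 turn; then the taper bites, with no end stop. Snug: torque 0.25 N m above the free-turning reading (0.15 to 0.35 is good), some 0.7 rad past the bite; by 1 rad (0.44 above) the seat is spoiled. It stays put when let go.
- valve (a joint): Supply valve lever, hinged about the manifold's y axis: 0 = closed (leaning 29 degrees towards the manifold's -x), 1.0 = fully open (leaning the same towards its +x); rad. It is stiff enough to stay where it is left and moves with about 1 N at its knob.
- valve_tip (a point): Centre of the blue ball knob (26 mm diameter) at the top end of the valve lever, 80 mm from the hinge, which lies in the manifold's frame at x = 0, y = 75 mm, 67 mm above the bench. Closed, the knob is 38 mm to the -x side of the hinge and 70 mm above it; open, 38 mm to the +x side.
- vial_rack: White rack with ten magenta-capped vials, 60 x 150 x 70 mm, loose on the bench; origin: centre of its underside. Leave it alone.
- sample_jar: Closed sample jar, 60 mm diameter, 85 mm tall, loose on the bench; origin: centre of its underside. Leave it alone.
- wash_bottle: White wash bottle with blue cap, 60 mm diameter, 150 mm tall, loose on the bench; origin: centre of its underside. Leave it alone.

How it is judged:
By the outcome, as a careful person would: the job done as asked, in the order asked, and still so for the second after the job is handed in, with the robot touching nothing.
It also fails if it takes over 72 s, if anything falls off the work surface, if the arm or the gripper's body presses on something with over 40 N, if the wrist force passes 120 N, or if a joint passes its speed limit or range.

## Working session

There is one attempt and no reset: what is moved stays moved. The work goes in short steps, Python scripts to look and compute and a tool call to move; the robot and the scene stay as the last step left them, time stands still between calls to the robot, and variables do not carry over. Pictures are saved under pics/ and viewed, at most 10 in all, crops included, and the job is handed in when it is done.

Besides the shell and the picture viewer there is one more tool, called after "Emit:" by a JSON object that holds its "fn" and its "kwargs", one argument or row to a line. arm_command: Moves the arm, as the interface text tells. Its arguments: {"type":"object","properties":{"series":{"type":"array"},"squeeze":{"type":"number"}},"required":["series"]}

```bash
mkdir -p pics; cat > h.py <<'E'
import numpy as np, cv2
from scipy.spatial.transform import Rotation as Ro
from station import *
def cloud(p,st=None):
    K=p["K"];z=p["range_z"].astype(float);v,u=np.mgrid[:400,:640]
    c=np.stack([(u-K[0,2])*z/K[0,0],(v-K[1,2])*z/K[1,1],z],-1)
    if "R" in p: w=(c-p["t"])@p["R"]
    else:
        H=p["hand_eye"];t=c@H[:3,:3].T+H[:3,3]
        w=t@Ro.from_rotvec(st["tool_rot"]).as_matrix().T+st["tool_pos"]
    w[z==0]=np.nan
    return w
E
python3 - <<'E'
from h import *
s=observe();print(s,grasp_offset)
ims=[]
for n in("scene","side"):
    p=capture(n);w=cloud(p);ims.append(p["pixels"])
    for l in("plug","manifold","valve","vial_rack","sample_jar","wash_bottle"):
        for r in silhouettes(p,l)[:2]:
            q=w[r["mask"]];q=q[~np.isnan(q[:,0])]
            if len(q): print(n,l,round(r["score"],2),np.round(r["rect"]),np.round(np.median(q,0),3),np.round(np.percentile(q,[2,98],axis=0),3).tolist())
cv2.imwrite("pics/a.png",cv2.resize(np.vstack(ims)[:,:,::-1],(480,600)))
cv2.imwrite("pics/s.png",ims[0][:,:,::-1])
E
```

```text
{'time_s': 0.0, 'joints': array([-1.29309085e+00,  8.79392617e-02,  1.37220951e+00, -5.01000562e-05,
        1.68358985e+00, -1.03088698e-01]), 'qd': array([-0.00029662, -0.00053544, -0.00104834, -0.0004319 , -0.00129639,
        0.00156114]), 'joint_efforts': array([-1.13170088e-03, -3.40185893e+01, -3.02429545e+01,  7.17499363e-02,
        3.31376377e-02, -1.48148911e-04]), 'tool_pos': array([ 0.20424974, -0.51009267,  0.20433547]), 'tool_rot': array([-3.08272818e+00, -5.94130332e-01,  3.71589272e-04]), 'contact_force': array([ 0.80756382, -0.46755981, -0.75799042]), 'moment': array([ 0.03857181, -0.03986657,  0.03067334]), 'finger_force': 0.0, 'finger_gap': 0.9996483249641551} 0.0188
scene plug 0.5 [304. 211.   8.  15.] [ 0.526 -0.027  0.093] [[0.509, -0.039, 0.065], [0.537, -0.012, 0.1]]
scene plug 0.21 [434. 220.  24.  34.] [0.621 0.348 0.061] [[0.583, 0.328, 0.004], [0.635, 0.38, 0.09]]
scene manifold 0.69 [329. 215. 115.  55.] [0.556 0.053 0.046] [[0.487, -0.105, 0.007], [0.607, 0.188, 0.131]]
scene valve 0.6 [433. 219.  22.  36.] [0.621 0.347 0.063] [[0.586, 0.328, 0.011], [0
[... 529 characters left out ...]
[0.411, 0.352, 0.002], [0.499, 0.406, 0.153]]
side plug 0.67 [317. 218.  21.  16.] [ 0.52  -0.031  0.087] [[0.503, -0.042, 0.063], [0.539, -0.013, 0.096]]
side manifold 0.67 [322. 216.  52. 104.] [ 0.536 -0.012  0.045] [[0.477, -0.12, 0.001], [0.61, 0.156, 0.136]]
side valve 0.67 [312. 176.  21.  22.] [0.533 0.118 0.129] [[0.514, 0.113, 0.084], [0.554, 0.127, 0.15]]
side vial_rack 0.63 [345. 346.  58.  90.] [ 0.516 -0.375  0.039] [[0.488, -0.42, 0.005], [0.548, -0.281, 0.071]]
side sample_jar 0.84 [326. 157.  13.  31.] [0.605 0.338 0.053] [[0.581, 0.328, 0.003], [0.635, 0.38, 0.087]]
side wash_bottle 0.91 [278. 147.  22.  50.] [0.472 0.362 0.07 ] [[0.445, 0.351, 0.001], [0.507, 0.646, 0.15]]
```

View pics/a.png

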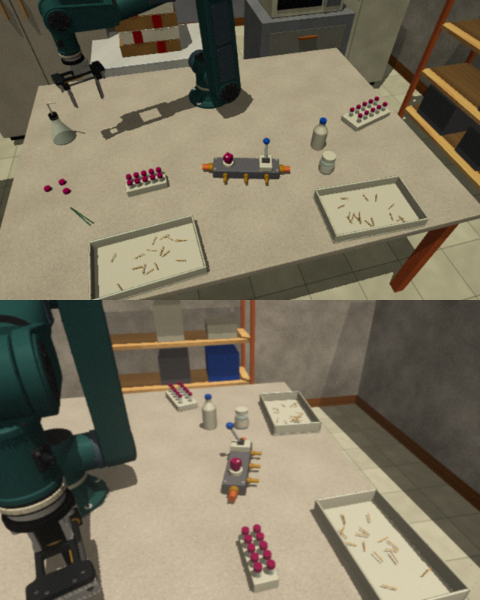

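The manifold is mid-picture: the plug is at scene px (304,211), the lever at (355,198) leaning towards the robot, and the bottle and jar are clear to its +y side. Next I move over the plug.

Emit:
{"fn": "arm_command", "kwargs": {
  "series": [
    [[40,-27,-20,0,1],[80,-55,-40,0,1],[120,-82,-50,0,1],[160,-110,-50,0,1],[200,-138,-50,0,1],[240,-165,-50,0,1],[280,-193,-50,0,1],[320,-220,-50,0,1]]
  ]
}}

```text
time_s: 1.5
tool_pos: [0.4205, -0.1856, 0.2559]
tool_rot: [3.084, 0.594, 0.002]
contact_force: [1.2, -0.6, 0.4]
finger_gap: 1.002
finger_force: 0.0
```

Emit:
{"fn": "arm_command", "kwargs": {
  "series": [
    [[40,-27,0,0,1],[80,-55,0,0,1],[120,-82,0,0,1],[140,-105,0,0,1],[140,-105,0,0,1],[140,-105,0,0,1]]
  ]
}}

```text
time_s: 2.1
tool_pos: [0.5106, -0.0377, 0.2554]
tool_rot: [3.084, 0.597, -0.001]
contact_force: [-1.1, -0.3, 0.9]
finger_gap: 1.003
finger_force: 0.0
```

```bash
python3 - <<'E'
from h import *
s=observe();print(s["time_s"],s["joints"].round(3),s["tool_pos"],s["tool_rot"])
p=capture("wrist");w=cloud(p,s);cv2.imwrite("pics/w1.png",p["pixels"][:,:,::-1]);print(p["hand_eye"].round(3))
for l in("plug","valve","manifold"):
    for r in silhouettes(p,l)[:2]:
        m=r["mask"];q=w[m];q=q[~np.isnan(q[:,0])]
        if not len(q):continue
        print(l,round(r["score"],2),np.round(r["rect"]),np.round(np.percentile(q,[2,50,98],axis=0),3).tolist())
        if l=="plug":
            t=q[q[:,2]>np.percentile(q[:,2],95)-.006]
            print("top",len(t),cv2.minAreaRect((t[:,:2]*1000).astype(np.float32)),t.mean(0))
        if l=="manifold":
            t=q[abs(q[:,2]-.045)<.004];print("block",len(t),cv2.minAreaRect((t[:,:2]*1000).astype(np.float32)))
E
```

```text
2.1 [-1.840e-01 -2.000e-03  1.365e+00 -1.000e-03  1.779e+00  1.004e+00] [ 0.51063624 -0.0377368   0.25536639] [ 3.08374282e+00  5.96581271e-01 -9.34222491e-04]
[[-0.    -0.966 -0.259  0.075]
 [ 1.    -0.    -0.     0.   ]
 [ 0.    -0.259  0.966 -0.18 ]
 [ 0.     0.     0.     1.   ]]
plug 0.75 [306. 171.  28.  33.] [[0.503, -0.038, 0.076], [0.52, -0.022, 0.094], [0.536, -0.007, 0.096]]
top 651 ((518.7383422851562, -23.029590606689453), (27.888561248779297, 27.879602432250977), 42.181678771972656) [ 0.51925593 -0.0227798   0.09438441]
plug 0.7 [10. 76. 20. 46.] [[0.448, 0.353, 0.004], [0.476, 0.356, 0.017], [0.497, 0.373, 0.031]]
top 184 ((474.0879821777344, 356.8150329589844), (39.7020263671875, 9.083106994628906), 9.40241527557373) [0.47425429 0.35563858 0.02741225]
valve 0.6 [169. 105.  63.  42.] [[0.513, 0.114, 0.084], [0.529, 0.121, 0.143], [0.554, 0.134, 0.151]]
manifold 0.89 [258. 119. 239. 185.] [[0.483, -0.1, 0.012], [0.546, 0.067, 0.046], [0.607, 0.194, 0.147]]
block 9292 ((538.0389404296875, 44.254669189453125), (293.7809143066406, 74.0842056274414), 73.83465576171875)
manifold 0.36 [308. 170.  30.  35.] [[0.504, -0.038, 0.082], [0.52, -0.023, 0.094], [0.536, -0.007, 0.096]]
block 0 ((0.0, 0.0), (0.0, 0.0), 0.0)
```

View pics/w1.png

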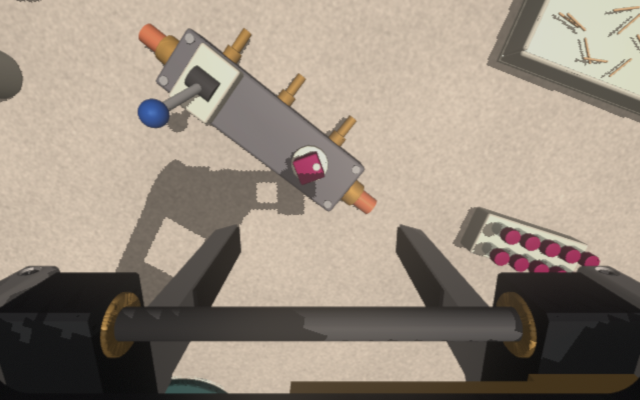

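The wrist view shows the plug head square at px (306,170), the lever knob at (153,113), and the rack clear at right. The manifold's yaw is about -16° and the plug square's about 42°. I'm winding the wrist back for the longest stroke.

Emit:
{"fn": "arm_command", "kwargs": {
  "series": [
    [[13,-10.5,0,-0.15,1],[13,-10.5,10,-0.3,1],[13,-10.5,20,-0.45,1],[13,-10.5,30,-0.6,1],[13,-10.5,30,-0.75,1],[13,-10.5,30,-0.9,1],[13,-10.5,30,-1.05,1],[13,-10.5,30,-1.2,1]]
  ]
}}

```text
time_s: 3.1
tool_pos: [0.5185, -0.0247, 0.2256]
tool_rot: [2.206, 2.237, -0.0]
contact_force: [-0.5, 1.3, 0.2]
finger_gap: 1.0
finger_force: 0.0
```

Emit:
{"fn": "arm_command", "kwargs": {
  "series": [
    [[0,0,0,-0.15,1],[0,0,0,-0.3,1],[0,0,0,-0.45,1],[0,0,0,-0.6,1],[0,0,0,-0.75,1],[0,0,0,-0.9,1],[0,0,0,-1.05,1],[0,0,0,-1.2,1]]
  ]
}}

```text
time_s: 3.9
tool_pos: [0.5186, -0.0247, 0.2257]
tool_rot: [0.558, 3.091, -0.0]
contact_force: [0.3, -0.4, -0.8]
finger_gap: 1.001
finger_force: 0.0
```

Emit:
{"fn": "arm_command", "kwargs": {
  "series": [
    [[0,0,0,-0.15,0.7],[0,0,0,-0.3,0.7],[0,0,0,-0.45,0.7],[0,0,0,-0.6,0.7],[0,0,0,-0.75,0.7],[0,0,0,-0.9,0.7],[0,0,0,-1.05,0.7],[0,0,0,-1.096,0.7]]
  ]
}}

```text
time_s: 4.7
tool_pos: [0.5186, -0.0247, 0.2257]
tool_rot: [-1.131, 2.931, -0.001]
contact_force: [-0.4, -0.6, -0.5]
finger_gap: 0.697
finger_force: 0.0
```

```bash
python3 - <<'E'
from h import *
s=observe();print(s["time_s"],s["joints"].round(3),s["tool_pos"],s["tool_rot"],s["moment"])
p=capture("wrist");w=cloud(p,s)
R=Ro.from_rotvec(s["tool_rot"]).as_matrix();print(R.round(3))
for r in silhouettes(p,"plug")[:2]:
    q=w[r["mask"]];q=q[~np.isnan(q[:,0])]
    t=q[q[:,2]>np.percentile(q[:,2],95)-.006]
    c=cv2.minAreaRect((t[:,:2]*1000).astype(np.float32))
    print(r["score"],r["rect"],c,t.mean(0),"tool mm",(R.T@(np.r_[np.array(c[0])/1000,t[:,2].mean()]-s["tool_pos"])*1000).round(1), "yaw x",np.degrees(np.arctan2(R[1,0],R[0,0])))
E
```

```text
4.7 [-0.157  0.015  1.407 -0.     1.72  -2.464] [ 0.51856269 -0.02469507  0.22568898] [-1.13085895e+00  2.93072628e+00 -6.98933854e-04] [ 0.08865331 -0.13942309  0.03123517]
[[-0.741 -0.672  0.   ]
 [-0.672  0.741 -0.   ]
 [-0.    -0.001 -1.   ]]
0.94 [318.9, 186.8, 25.9, 29.6] ((518.1666259765625, -24.433143615722656), (27.431283950805664, 27.313920974731445), 42.41569137573242) [ 0.51779882 -0.02457545  0.09432045] tool mm [1.000e-01 5.000e-01 1.314e+02] yaw x -137.80048242467254
```

Emit:
{"fn": "arm_command", "kwargs": {
  "series": [
    [[0,0.5,45,0,0.7],[0,0.5,90,0,0.7],[0,0.5,125,0,0.7],[0,0.5,145,0,0.7],[0,0.5,158,0,0.7],[0,0.5,158,0,0.7]]
  ]
}}

```text
time_s: 5.4
tool_pos: [0.5172, -0.0233, 0.0657]
tool_rot: [1.126, -2.93, -0.003]
contact_force: [0.6, -0.0, -0.4]
finger_gap: 0.697
finger_force: 0.0
```

Emit:
{"fn": "arm_command", "kwargs": {
  "series": [
    [[0,0,0,0,0.2],[0,0,0,0,0.2],[0,0,0,0,0.1],[0,0,0,0,0.1],[0,0,0,0,0.1],[0,0,0,0,0.1],[0,0,0,0,0.1],[0,0,0,0,0.1]]
  ],
  "squeeze": 40
}}

```text
time_s: 6.2
tool_pos: [0.519, -0.0232, 0.068]
tool_rot: [-1.129, 2.931, -0.001]
contact_force: [0.5, -0.7, 2.6]
finger_gap: 0.294
finger_force: 40.0
```

```bash
cat > o.py <<'E'
from h import *
s=observe();print(s["time_s"],s["joints"].round(3)[[0,5]],s["tool_pos"].round(4),"F",s["contact_force"].round(1),"M",s["moment"].round(3),"gap",round(s["finger_gap"],3),round(s["finger_force"],1),"e6",s["joint_efforts"][5].round(3),"qd6",s["qd"][5].round(3))
E
python3 o.py
```

```text
6.2 [-0.154 -2.46 ] [ 0.519  -0.0232  0.068 ] F [ 0.5 -0.7  2.6] M [ 0.003 -0.222  0.043] gap 0.294 40.0 e6 0.028 qd6 0.002
```

Emit:
{"fn": "arm_command", "kwargs": {
  "series": [
    [[0,0,0,0.1,0.1],[0,0,0,0.2,0.1],[0,0,0,0.3,0.1],[0,0,0,0.4,0.1],[0,0,0,0.5,0.1],[0,0,0,0.6,0.1],[0,0,0,0.7,0.1],[0,0,0,0.8,0.1]]
  ]
}}

```text
time_s: 7.0
tool_pos: [0.519, -0.0232, 0.068]
tool_rot: [0.107, 3.139, -0.001]
contact_force: [0.5, -0.0, 2.3]
finger_gap: 0.294
finger_force: 40.0
```

```bash
python3 o.py
```

```text
7.0 [-0.153 -1.656] [ 0.519  -0.0232  0.068 ] F [ 0.5 -0.   2.3] M [-0.057 -0.246  0.324] gap 0.294 40.0 e6 -0.514 qd6 0.99
```

Emit:
{"fn": "arm_command", "kwargs": {
  "series": [
    [[0,0,0,0.05,0.1],[0,0,0,0.1,0.1],[0,0,0,0.15,0.1],[0,0,0,0.2,0.1],[0,0,0,0.25,0.1],[0,0,0,0.3,0.1]]
  ]
}}

```text
time_s: 7.6
tool_pos: [0.519, -0.0232, 0.068]
tool_rot: [0.571, 3.088, -0.001]
contact_force: [0.4, -1.3, 3.1]
finger_gap: 0.293
finger_force: 40.0
```

```bash
python3 o.py
```

```text
7.6 [-0.153 -1.358] [ 0.519  -0.0232  0.068 ] F [ 0.4 -1.3  3.1] M [-0.07  -0.236  0.336] gap 0.293 40.0 e6 -0.107 qd6 0.495
```

Emit:
{"fn": "arm_command", "kwargs": {
  "series": [
    [[0,0,0,0.05,0.1],[0,0,0,0.1,0.1],[0,0,0,0.15,0.1],[0,0,0,0.2,0.1]]
  ]
}}

```text
time_s: 8.0
tool_pos: [0.519, -0.0231, 0.068]
tool_rot: [0.877, 3.015, -0.0]
contact_force: [0.5, -0.5, 1.8]
finger_gap: 0.296
finger_force: 40.0
```

```bash
python3 o.py
```

```text
8.0 [-0.153 -1.158] [ 0.519  -0.0231  0.068 ] F [ 0.5 -0.5  1.8] M [-0.141 -0.182  0.306] gap 0.296 40.0 e6 -0.107 qd6 0.495
```

Emit:
{"fn": "arm_command", "kwargs": {
  "series": [
    [[0,0,0,0.05,0.1],[0,0,0,0.1,0.1],[0,0,0,0.15,0.1],[0,0,0,0.2,0.1],[0,0,0,0.25,0.1]]
  ]
}}

```text
time_s: 8.5
tool_pos: [0.519, -0.0231, 0.068]
tool_rot: [1.246, 2.882, -0.0]
contact_force: [0.5, -0.9, 3.1]
finger_gap: 0.292
finger_force: 40.0
```

```bash
python3 o.py
```

```text
8.5 [-0.153 -0.908] [ 0.519  -0.0231  0.068 ] F [ 0.5 -0.9  3.1] M [-0.107 -0.191  0.32 ] gap 0.292 40.0 e6 -0.107 qd6 0.496
```

Emit:
{"fn": "arm_command", "kwargs": {
  "series": [
    [[0,0,0,0.05,0.1],[0,0,0,0.1,0.1],[0,0,0,0.15,0.1],[0,0,0,0.2,0.1],[0,0,0,0.25,0.1]]
  ]
}}

```text
time_s: 9.0
tool_pos: [0.5191, -0.0231, 0.0681]
tool_rot: [1.595, 2.705, 0.0]
contact_force: [0.3, -0.4, 1.9]
finger_gap: 0.293
finger_force: 40.0
```

```bash
python3 o.py
```

```text
9.0 [-0.153 -0.658] [ 0.5191 -0.0231  0.0681] F [ 0.3 -0.4  1.9] M [-0.096 -0.167  0.279] gap 0.293 40.0 e6 -0.107 qd6 0.494
```

Emit:
{"fn": "arm_command", "kwargs": {
  "series": [
    [[0,0,0,0.05,0.1],[0,0,0,0.1,0.1],[0,0,0,0.15,0.1],[0,0,0,0.2,0.1],[0,0,0,0.25,0.1]]
  ]
}}

```text
time_s: 9.5
tool_pos: [0.5191, -0.0232, 0.068]
tool_rot: [1.92, 2.485, 0.001]
contact_force: [0.3, -1.3, 2.2]
finger_gap: 0.296
finger_force: 40.0
```

```bash
python3 o.py
```

```text
9.5 [-0.153 -0.408] [ 0.5191 -0.0232  0.068 ] F [ 0.3 -1.3  2.2] M [-0.134 -0.145  0.278] gap 0.296 40.0 e6 -0.107 qd6 0.495
```

Emit:
{"fn": "arm_command", "kwargs": {
  "series": [
    [[0,0,0,0.05,0.1],[0,0,0,0.1,0.1],[0,0,0,0.15,0.1],[0,0,0,0.2,0.1],[0,0,0,0.25,0.1]]
  ]
}}

```text
time_s: 10.0
tool_pos: [0.5191, -0.0231, 0.068]
tool_rot: [2.215, 2.226, 0.001]
contact_force: [0.2, 0.1, 2.6]
finger_gap: 0.295
finger_force: 40.0
```

```bash
python3 o.py
```

```text
10.0 [-0.153 -0.158] [ 0.5191 -0.0231  0.068 ] F [0.2 0.1 2.6] M [-0.213 -0.155  0.312] gap 0.295 40.0 e6 -0.107 qd6 0.495
```

Emit:
{"fn": "arm_command", "kwargs": {
  "series": [
    [[0,0,0,0.05,0.1],[0,0,0,0.1,0.1],[0,0,0,0.15,0.1],[0,0,0,0.2,0.1],[0,0,0,0.25,0.1]]
  ]
}}

```text
time_s: 10.5
tool_pos: [0.5191, -0.0231, 0.068]
tool_rot: [2.475, 1.932, 0.001]
contact_force: [0.8, 0.2, 1.8]
finger_gap: 0.294
finger_force: 40.0
```

```bash
python3 o.py
```

```text
10.5 [-0.153  0.092] [ 0.5191 -0.0231  0.068 ] F [0.8 0.2 1.8] M [-0.143 -0.164  0.325] gap 0.294 40.0 e6 -0.107 qd6 0.494
```

Emit:
{"fn": "arm_command", "kwargs": {
  "series": [
    [[0,0,0,0.05,0.1],[0,0,0,0.1,0.1],[0,0,0,0.15,0.1],[0,0,0,0.2,0.1],[0,0,0,0.25,0.1]]
  ]
}}

```text
time_s: 11.0
tool_pos: [0.5191, -0.0232, 0.0681]
tool_rot: [2.697, 1.609, 0.001]
contact_force: [1.0, -0.8, 1.6]
finger_gap: 0.294
finger_force: 40.0
```

```bash
python3 o.py
```

```text
11.0 [-0.153  0.342] [ 0.5191 -0.0232  0.0681] F [ 1.  -0.8  1.6] M [-0.121 -0.193  0.326] gap 0.294 40.0 e6 -0.107 qd6 0.495
```

Emit:
{"fn": "arm_command", "kwargs": {
  "series": [
    [[0,0,0,0.05,0.1],[0,0,0,0.1,0.1],[0,0,0,0.15,0.1],[0,0,0,0.2,0.1],[0,0,0,0.25,0.1]]
  ]
}}

```text
time_s: 11.5
tool_pos: [0.5191, -0.0232, 0.068]
tool_rot: [2.877, 1.26, 0.002]
contact_force: [0.4, -1.1, 2.2]
finger_gap: 0.299
finger_force: 40.0
```

```bash
python3 o.py
```

```text
11.5 [-0.153  0.592] [ 0.5191 -0.0232  0.068 ] F [ 0.4 -1.1  2.2] M [-0.125 -0.089  0.334] gap 0.299 40.0 e6 -0.107 qd6 0.494
```

Emit:
{"fn": "arm_command", "kwargs": {
  "series": [
    [[0,0,0,0.05,0.1],[0,0,0,0.1,0.1],[0,0,0,0.15,0.1],[0,0,0,0.2,0.1],[0,0,0,0.25,0.1]]
  ]
}}

```text
time_s: 12.0
tool_pos: [0.5191, -0.0232, 0.068]
tool_rot: [3.011, 0.891, 0.002]
contact_force: [0.1, -0.7, 2.8]
finger_gap: 0.293
finger_force: 40.0
```

```bash
python3 o.py
```

```text
12.0 [-0.153  0.842] [ 0.5191 -0.0232  0.068 ] F [ 0.1 -0.7  2.8] M [-0.162 -0.089  0.321] gap 0.293 40.0 e6 -0.102 qd6 0.493
```

Emit:
{"fn": "arm_command", "kwargs": {
  "series": [
    [[0,0,0,0.05,0.1],[0,0,0,0.1,0.1],[0,0,0,0.15,0.1],[0,0,0,0.2,0.1],[0,0,0,0.25,0.1]]
  ]
}}

```text
time_s: 12.5
tool_pos: [0.5191, -0.0232, 0.0681]
tool_rot: [3.099, 0.509, 0.002]
contact_force: [0.6, -1.9, 3.3]
finger_gap: 0.296
finger_force: 40.1
```

```bash
python3 o.py
```

```text
12.5 [-0.153  1.092] [ 0.5191 -0.0232  0.0681] F [ 0.6 -1.9  3.3] M [-0.16  -0.06   0.413] gap 0.296 40.1 e6 -0.009 qd6 0.494
```

Emit:
{"fn": "arm_command", "kwargs": {
  "series": [
    [[0,0,0,0.05,0.1],[0,0,0,0.1,0.1],[0,0,0,0.15,0.1],[0,0,0,0.2,0.1],[0,0,0,0.25,0.1]]
  ]
}}

```text
time_s: 13.0
tool_pos: [0.5191, -0.0232, 0.0682]
tool_rot: [3.138, 0.12, 0.002]
contact_force: [-0.3, -0.9, 3.2]
finger_gap: 0.298
finger_force: 40.1
```

```bash
python3 o.py
```

```text
13.0 [-0.153  1.341] [ 0.5191 -0.0232  0.0682] F [-0.3 -0.9  3.2] M [-0.115  0.     0.494] gap 0.298 40.1 e6 0.097 qd6 0.494
```

The bite came at J6≈0.83, and torque is now about 0.2 above the free reading. A little more will do it.

Emit:
{"fn": "arm_command", "kwargs": {
  "series": [
    [[0,0,0,0.04,0.1],[0,0,0,0.08,0.1],[0,0,0,0.12,0.1]]
  ]
}}

```text
time_s: 13.3
tool_pos: [0.5191, -0.0232, 0.0683]
tool_rot: [3.14, -0.068, 0.002]
contact_force: [-0.0, -0.5, 2.9]
finger_gap: 0.294
finger_force: 40.1
```

```bash
python3 o.py
```

```text
13.3 [-0.153  1.461] [ 0.5191 -0.0232  0.0683] F [-0.  -0.5  2.9] M [-0.096 -0.028  0.532] gap 0.294 40.1 e6 0.232 qd6 0.394
```

The plug is snug, at about +0.23 N m. Now I release it, rise, shut the fingers and go to the lever's -x side.

Emit:
{"fn": "arm_command", "kwargs": {
  "series": [
    [[0,0,0,0,0.6],[0,0,0,0,0.6],[0,0,0,0,0.6],[0,0,0,0,0.6],[0,0,-30,0,0.6],[0,0,-70,0,0.6],[0,0,-120,0,0.3],[0,0,-120,0,0]]
  ],
  "squeeze": 20
}}

```text
time_s: 14.1
tool_pos: [0.5225, -0.0235, 0.1959]
tool_rot: [3.139, -0.067, 0.024]
contact_force: [0.5, -0.1, 1.2]
finger_gap: 0.467
finger_force: 0.0
```

Emit:
{"fn": "arm_command", "kwargs": {
  "series": [
    [[-25,-25,0,0.08,0],[-42,-65,0,0.16,0],[-42,-110,0,0.24,0],[-42,-145,0,0.24,0],[-42,-159,0,0.24,0],[-42,-159,0,0.24,0],[-42,-159,0,0.24,0]]
  ]
}}

```text
time_s: 14.8
tool_pos: [0.4833, 0.1368, 0.1869]
tool_rot: [3.109, -0.443, -0.001]
contact_force: [-0.0, 0.2, 0.4]
finger_gap: 0.004
finger_force: 0.0
```

```bash
python3 o.py; python3 - <<'E'
from h import *
s=observe();p=capture("wrist");w=cloud(p,s);q=capture("side")
ims=np.hstack([p["pixels"],q["pixels"]])
cv2.imwrite("pics/w2.png",cv2.resize(ims[:,:,::-1],(800,250)))
R=Ro.from_rotvec(s["tool_rot"]).as_matrix();print(R.round(3))
for n,pp,ww in(("wrist",p,w),("side",q,cloud(q))):
    hsv=cv2.cvtColor(pp["pixels"],cv2.COLOR_RGB2HSV)
    m=(hsv[...,0]>100)&(hsv[...,0]<125)&(hsv[...,1]>120)
    x=ww[m];x=x[~np.isnan(x[:,0])];x=x[(abs(x[:,0]-.53)<.06)&(abs(x[:,1]-.12)<.06)&(x[:,2]>.1)]
    if len(x):print(n,len(x),np.percentile(x,[2,50,98],axis=0).round(3).tolist())
E
```

```text
14.8 [0.164 2.018] [0.4833 0.1368 0.1869] F [-0.   0.2  0.4] M [ 0.048  0.002 -0.025] gap 0.004 0.0 e6 0.002 qd6 0.002
[[ 0.96  -0.28  -0.001]
 [-0.28  -0.96  -0.001]
 [-0.     0.001 -1.   ]]
wrist 762 [[0.514, 0.116, 0.143], [0.524, 0.125, 0.148], [0.533, 0.135, 0.151]]
side 44 [[0.516, 0.112, 0.137], [0.523, 0.117, 0.144], [0.532, 0.127, 0.18]]
```

View pics/w2.png

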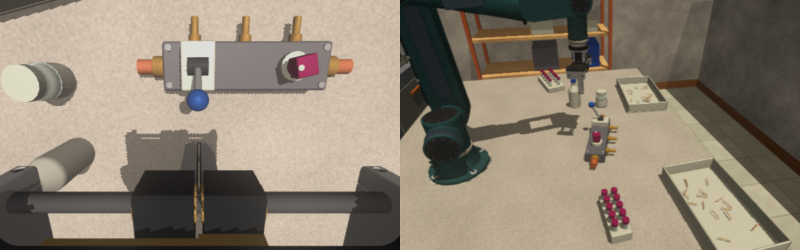

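The knob is at wrist px (197,100 of the half-size view), straight ahead of the shut fingers, 42 mm along tool x. I'll lower and push.

Emit:
{"fn": "arm_command", "kwargs": {
  "series": [
    [[0,0,30,0,0],[0,0,60,0,0],[0,0,60,0,0],[8,0,60,0,0],[16,0,60,0,0],[24,0,60,0,0],[32,0,60,0,0],[40,0,60,0,0]]
  ]
}}

```text
time_s: 15.7
tool_pos: [0.5231, 0.1264, 0.1284]
tool_rot: [-3.11, 0.443, -0.002]
contact_force: [-0.2, -0.2, 1.7]
finger_gap: 0.005
finger_force: 0.7
```

Emit:
{"fn": "arm_command", "kwargs": {
  "series": [
    [[8,0,0,0,0],[16,0,0,0,0],[24,0,0,0,0],[32,0,0,0,0],[40,0,0,0,0],[46,0,0,0,0],[50,0,0,0,0],[52,0,0,0,0]]
  ]
}}

```text
time_s: 16.5
tool_pos: [0.5719, 0.1118, 0.1271]
tool_rot: [3.11, -0.444, -0.001]
contact_force: [-1.3, -0.1, -0.7]
finger_gap: 0.009
finger_force: 0.5
```

```bash
cat > k.py <<'E'
from h import *
for n in("wrist","side","scene"):
    s=observe();pp=capture(n);ww=cloud(pp,s)
    hsv=cv2.cvtColor(pp["pixels"],cv2.COLOR_RGB2HSV)
    m=(hsv[...,0]>100)&(hsv[...,0]<125)&(hsv[...,1]>120)
    x=ww[m];x=x[~np.isnan(x[:,0])];x=x[(abs(x[:,0]-.56)<.08)&(abs(x[:,1]-.12)<.06)&(x[:,2]>.1)]
    if len(x):
        print(n,len(x),np.percentile(x,[2,50,98],axis=0).round(3).tolist(),"manifold-x of hinge mm",((x[:,:2]-[.559,.116])@[960,-280]).round(0)[[0]],np.percentile((x[:,:2]-[.559,.116])@[960,-280],[2,50,98]).round(1))
E
python3 o.py; python3 k.py
```

```text
16.5 [0.096 1.95 ] [0.5719 0.1118 0.1271] F [-1.3 -0.1 -0.7] M [ 0.117  0.237 -0.013] gap 0.009 0.5 e6 0.007 qd6 -0.012
wrist 1519 [[0.584, 0.095, 0.143], [0.596, 0.105, 0.149], [0.605, 0.116, 0.152]] manifold-x of hinge mm [48.] [27.  38.4 47.4]
side 51 [[0.539, 0.09, 0.138], [0.592, 0.099, 0.146], [0.601, 0.113, 0.403]] manifold-x of hinge mm [-17.] [-19.5  37.3  45.7]
scene 64 [[0.589, 0.082, 0.137], [0.6, 0.103, 0.149], [0.607, 0.115, 0.324]] manifold-x of hinge mm [59.] [30.6 43.2 50.9]
```

Nearly open. I'll press gently on to the stop.

Emit:
{"fn": "arm_command", "kwargs": {
  "series": [
    [[1,0,0,0,0],[2,0,0,0,0],[3,0,0,0,0],[3,0,0,0,0]]
  ]
}}

```text
time_s: 17.05
tool_pos: [0.5746, 0.1112, 0.1274]
tool_rot: [3.11, -0.443, -0.0]
contact_force: [0.2, 0.3, -1.0]
finger_gap: 0.005
finger_force: 0.4
```

```bash
python3 o.py; python3 k.py
```

```text
17.05 [0.094 1.948] [0.5746 0.1112 0.1274] F [ 0.2  0.3 -1. ] M [ 0.084  0.141 -0.013] gap 0.005 0.4 e6 -0.0 qd6 0.0
wrist 1508 [[0.587, 0.094, 0.141], [0.598, 0.104, 0.148], [0.608, 0.115, 0.151]] manifold-x of hinge mm [51.] [29.6 41.2 50.3]
side 53 [[0.542, 0.092, 0.137], [0.594, 0.098, 0.145], [0.604, 0.116, 0.413]] manifold-x of hinge mm [-15.] [-17.1  38.5  48.5]
scene 80 [[0.549, 0.069, 0.135], [0.601, 0.102, 0.149], [0.611, 0.137, 0.328]] manifold-x of hinge mm [65.] [ 0.8 44.4 52.3]
```

Emit:
{"fn": "arm_command", "kwargs": {
  "series": [
    [[1,0,0,0,0],[2,0,0,0,0]]
  ]
}}

```text
time_s: 17.4
tool_pos: [0.5751, 0.111, 0.1273]
tool_rot: [-3.11, 0.443, 0.006]
contact_force: [-6.8, 1.1, 1.3]
finger_gap: 0.005
finger_force: 3.4
```

```bash
python3 o.py; python3 k.py
```

```text
17.4 [0.093 1.947] [0.5751 0.111  0.1273] F [-6.8  1.1  1.3] M [ 0.36   1.293 -0.018] gap 0.005 3.4 e6 0.012 qd6 -0.006
wrist 1488 [[0.587, 0.094, 0.141], [0.599, 0.104, 0.147], [0.608, 0.115, 0.151]] manifold-x of hinge mm [51.] [30.1 41.5 50.3]
side 55 [[0.543, 0.09, 0.137], [0.595, 0.097, 0.145], [0.605, 0.114, 0.402]] manifold-x of hinge mm [-13.] [-14.1  38.6  48.4]
scene 73 [[0.585, 0.079, 0.135], [0.602, 0.103, 0.148], [0.611, 0.116, 0.327]] manifold-x of hinge mm [42.] [32.3 44.9 52.3]
```

The end stop is reached: 7 N, and the knob no longer moves. I'll back off and rise.

Emit:
{"fn": "arm_command", "kwargs": {
  "series": [
    [[-10,0,0,0,0],[-25,0,0,0,0],[-40,0,-20,0,0],[-55,0,-60,0,0],[-55,0,-100,0,0],[-55,0,-120,0,0],[-55,0,-120,0,0],[-55,0,-120,0,0]]
  ]
}}

```text
time_s: 18.35
tool_pos: [0.5239, 0.1259, 0.2473]
tool_rot: [3.11, -0.444, 0.002]
contact_force: [-0.4, 0.3, -0.4]
finger_gap: 0.005
finger_force: 0.0
```

```bash
python3 o.py; python3 k.py; python3 - <<'E'
from h import *
p=capture("wrist");q=capture("scene")
cv2.imwrite("pics/w3.png",cv2.resize(np.hstack([p["pixels"],q["pixels"]])[:,:,::-1],(800,250)))
E
```

```text
18.35 [0.131 1.985] [0.5239 0.1259 0.2473] F [-0.4  0.3 -0.4] M [ 0.061 -0.039 -0.031] gap 0.005 0.0 e6 0.001 qd6 -0.0
wrist 494 [[0.567, 0.095, 0.144], [0.597, 0.104, 0.148], [0.606, 0.172, 0.357]] manifold-x of hinge mm [49.] [-8.6 39.4 48.4]
side 45 [[0.584, 0.091, 0.136], [0.596, 0.097, 0.145], [0.604, 0.106, 0.175]] manifold-x of hinge mm [-1.] [28.2 40.5 48.4]
scene 74 [[0.52, 0.085, 0.135], [0.6, 0.102, 0.149], [0.608, 0.145, 0.57]] manifold-x of hinge mm [-21.] [-36.   43.6  50.9]
```

View pics/w3.png

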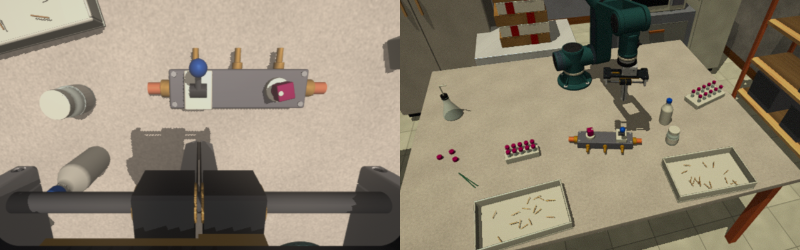

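The lever leans to the hose-barb (open) side with its knob at px (198,67). The plug is in place, the rack, jar and bottle are undisturbed, and the arm is clear of everything.

```bash
python3 -c "
from station import *
print(hand_in())"
```

```text
the job is handed in; nothing more can be done
None
```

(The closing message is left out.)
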